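Dose the setting bath and start the stirrer

TASK

Put both white tablets, one after the other, through the red funnel into the clear bottle, then press the green start button on the stirrer fully in and let it spring back. The lamp is pulled down low over the funnel: come in at a slant from the button side and do not bump it. Leave the orange tablet where it lies and do not disturb the amber bottle, the mug or the little clear cup.

Things in the scene. Friction and masses are not known exactly. Their poses are not given: they have to be found in the camera images.
- tablet_a: white hard-pressed tablet, upright cylinder 22 mm in diameter and 14 mm high, about 12 g, lying flat on the slate; origin at the centre of its underside, z up
- tablet_b: a second white tablet, exactly like tablet_a
- tablet_x: orange tablet of the same size, lying in the same row; stays where it is
- slate: dark slate slab fixed to the bench, 220 mm (x) by 110 mm (y), 6 mm thick; origin at the centre of its underside. The three tablets stand on it in a row along its x axis, about 66 mm apart (at least 54 mm), in any order
- rim (a point): centre of the mouth of the red funnel, in the rim plane, 226 mm above the bench. Rim 104 mm outer, 99 mm inner diameter; the cone narrows over 50 mm of height to a stem of 30 mm inner diameter that ends in the bottle neck. Funnel, bottle, stirrer and lamp are one rigid fixed unit: x points away from the button side towards the lamp, z up
- bottle_floor (a point): centre of the inner floor of the clear bottle, straight below the rim, 41 mm above the bench; the bottle is 72 mm wide outside, 66 mm inside, 140 mm tall with a short neck. Axes as rim
- lamp: white lamp shade over the funnel, 75 mm tall; origin at the centre of its flat underside, 110 mm in diameter, 100 mm above the rim and 35 mm along x of rim, so it reaches 20 mm past the rim centre on the -x (button) side. Post at 100 mm along x, -110 mm along y from here. Axes as rim. An upright gripper over the funnel hits it; one slanted 30 to 45 degrees, body leaning to -x, fits
- start_top (a point): centre of the top face of the green start button (28 mm in diameter) on the sloping front panel of the stirrer, 140 mm wide. z points out of the panel, leaning 30 degrees from vertical away from the funnel; press along -z. The 44 mm round housing's face is 10 mm below the button's top when the button is out
- start (a joint): travel of the start button in m: 0 is out, 0.006 is fully in; about 5 N presses it fully, it springs back when let go
- amber_bottle: closed amber glass bottle, 60 mm in diameter, 200 mm tall, bystander; origin at the centre of its underside
- mug: blue ceramic mug, 80 mm in diameter, 90 mm tall, handle at +y, bystander; origin at the centre of its underside
- shot_cup: small clear plastic cup, 48 mm in diameter at the rim, 55 mm tall, bystander; origin at the centre of its underside

How it is judged:
By the outcome, as a careful person would: the job done as asked, in the order asked, and still so for the second after the job is handed in, with the robot touching nothing.
It also fails if it takes over 58 s, if anything falls off the work surface, if the arm or the gripper's body presses on something with over 40 N, if the wrist force passes 120 N, or if a joint passes its speed limit or range.

ROBOT

A 7-joint arm with a two-finger parallel gripper is mounted at the origin on the work surface. World frame = base frame: x ahead of the robot, y to its left, z up, the work surface at z = 0. Lengths are in m, angles in rad, forces in N, time in s.
With the tool pointing down it reaches from about 0.35 to 0.9 m from the base axis. Payload 19.9 kg.
Tool frame: the origin (TCP) lies midway between the tips of the shut fingers; the grasp point (between the pads) lies 19 mm behind it (robot.grasp_offset is the z of the grasp point in the tool frame, in m); z points along the fingers, y is the line along which they close (so a half turn about z gives the same grasp; the last joint's range is limited). The gripper opens to 85 mm and grips with 20 to 120 N. Pads are 22 mm wide; open, the fingers measure 114 mm over their backs; the gripper's body (76 mm by 85 mm) begins 54 mm behind the grasp point. The pads swing forward as they close: fully open they stand 13 mm farther back than shut.
Start: joints at [-1.232, 0.417, -0.01, 1.614, 0.005, 1.111, -0.053], TCP at [0.232, 0.58, 0.231] pointing down, gripper open.
Joint ranges: [-2.81, 2.81], [-0.39, 2.02], [-1.27, 1.25], [0.06, 2.57], [-1.19, 4.33], [0.19, 2], [-2.82, 2.82]. Speed limits (rad/s): [1.89, 1.89, 2.39, 2.39, 3.01, 3.01, 3.01].

INTERFACE

Orientations are given as a rotation vector (axis times angle).
In Python, from station import robot gives the robot as it stands.
- The arm moves only by the tool drive_tool, never from a script. Its argument "targets" is a list that holds one entry, the list of rows, each a list of 7 numbers: the shift along the tool's x, y, z in units of 30 mm (1.0 is 30 mm), then the turn, a rotation vector about the tool's x, y, z in units of 5 degrees (1.0 is 5 degrees), then the opening, from -1 (shut) to 1 (fully open). A call has 1 to 20 rows; each row shifts and turns the commanded pose from where the row before left it, along the tool's axes as they then stand; what a row does not reach is not made up. A row lasts 1/10 s, in which the tool goes at most 50 mm and 8.59 degrees, less where a joint would pass 70% of its speed; a pose out of reach is approached as far as the arm can. A call is refused whole if a number of a shift passes 1 or a number of a turn 1, either way. A call with a gripper value outside its range is refused whole. The fingers move at their own pace and stop on an object; "force" is the grip in N (left out, the last holds). Time passes only in rows, so rows that do not move let the fingers close. It gives the time, the measured TCP pose, the force, the opening and the grip force at its end, in the units of the state.
- robot.observe(): the state, without advancing time (a new reading comes with each control period).
- robot.get_image(name): name is "side" or "top" or "wrist"; returns (picture, depth): 400x640x3 uint8, red, green, blue; 400x640 float32, m along the optical axis (not along the pixel's ray), 0 where there is no reading.
- robot.calibration(name): a dict with "camera_matrix" (3x3 intrinsics, pixels), "k1" (the pictures are not rectified: a ray, as slopes to the right and down, at radius r is drawn at 1 + k1 r^2 times it, then the intrinsics apply), "world_to_cam" (4x4, takes a point from world to camera coordinates). Camera axes: x right, y down, z forward; pixel columns grow to the right and rows downward; lengths in m; the calibration is good to about 2 mm. A picture is of the moment at which its call begins: read the wrist's pose just before it. calibration takes no time and is no camera call; for the wrist camera it gives the pose at the moment of the call.
- robot.sign_off(): hands the job in; it is judged then, once.
The state is a dict: "time": time; "qpos": joint angles; "qvel": joint speeds; "joint_torque": joint torques, N m; "position": TCP position; "ee_rot": TCP orientation; "force": force on the tool from outside, world axes, zero at the start; "wrist_torque": the same for the moment, N m; "gripper_width": opening from 0.0 (shut) to 1.0 (fully open); "gripper_force": force on a finger pad.
Only numpy, scipy, OpenCV 4.12 (cv2) and the standard library are available. Lean on these libraries where they do the work, as an engineer would, in place of code of your own. Each camera call takes 0.05 s, during which the arm holds its last target. There are 200 camera calls.

## Working session

There is one attempt and no reset: what is moved stays moved. The work goes in short steps, Python scripts to look and compute and a tool call to move; the robot and the scene stay as the last step left them, time stands still between calls to the robot, and variables do not carry over. Pictures are saved under pics/ and viewed, at most 10 in all, crops included, and the job is handed in when it is done.

Besides the shell and the picture viewer there is one more tool, called after "Call:" as name(argument=value, ...), one argument or row to a line, values as JSON. drive_tool: Moves the arm, as the interface text tells. Its arguments: {"type":"object","properties":{"targets":{"type":"array"},"force":{"type":"number"}},"required":["targets"]}

```bash
ls; mkdir -p pics
cat > h.py <<'E'
import numpy as np, cv2
from station import robot
from scipy.spatial.transform import Rotation as R
def grab(n):
    c=robot.calibration(n); im,d=robot.get_image(n); return im,d,c
def ray(c,u,v):
    K=np.array(c["camera_matrix"]);T=np.array(c["world_to_cam"]);k=c["k1"]
    p=np.array([(u-K[0,2])/K[0,0],(v-K[1,2])/K[1,1]]);q=p.copy()
    for _ in range(20): q=p/(1+k*(q@q))
    o=-T[:3,:3].T@T[:3,3]; d=T[:3,:3].T@np.array([q[0],q[1],1]); return o,d  # d scaled so depth = factor
def onplane(c,u,v,z):
    o,d=ray(c,u,v); return o+d*(z-o[2])/d[2]
def tri(r1,r2):
    (a,u),(b,v)=r1,r2; s=np.linalg.lstsq(np.c_[u,-v],b-a,rcond=None)[0]
    p,q=a+u*s[0],b+v*s[1]; return (p+q)/2,np.linalg.norm(p-q)
def cloud(c,d):
    K=np.array(c["camera_matrix"]);T=np.array(c["world_to_cam"]);k=c["k1"]
    v,u=np.mgrid[:400,:640].astype(float); p=np.stack([(u-K[0,2])/K[0,0],(v-K[1,2])/K[1,1]],-1);q=p.copy()
    for _ in range(20): q=p/(1+k*(q**2).sum(-1,keepdims=True))
    P=np.concatenate([q,np.ones((400,640,1))],-1)*d[...,None]
    return (P-T[:3,3])@T[:3,:3]
E
python3 - <<'E'
from h import *
ims=[]
for n in("side","top","wrist"):
    im,d,c=grab(n); np.savez("pics/"+n+"0",im=im,d=d,K=c["camera_matrix"],T=c["world_to_cam"],k1=c["k1"])
    ims.append(im); cv2.imwrite(f"pics/{n}0.png",im[...,::-1]); print(n,c["camera_matrix"][0][0],c["k1"],-np.array(c["world_to_cam"])[:3,:3].T@np.array(c["world_to_cam"])[:3,3])
print(robot.observe(), robot.grasp_offset)
E
```

```text
pics
side 382.29071850312476 -0.01135754716594819 [ 0.45363742 -0.79297857  0.73421893]
top 421.04277384082934 -0.10477949409165602 [0.42526645 0.0217145  1.52596694]
wrist 295.5835007517794 0.003934255781764177 [0.16570435 0.60704885 0.37471516]
{'time': 0.15, 'qpos': array([-1.23150237,  0.41781914, -0.01029897,  1.6140009 ,  0.00470129,
        1.11066851, -0.05300931]), 'qvel': array([ 8.25374822e-04, -6.49585928e-05, -6.82901004e-04, -2.51731633e-03,
       -4.40989984e-05, -8.20627443e-04,  8.82629901e-04]), 'joint_torque': array([ 1.16908428e-03, -8.64739609e+01,  6.79953173e-01, -4.35060024e+01,
        1.92780490e-02,  5.75955797e-03,  1.31286035e-05]), 'position': array([0.23220444, 0.58000483, 0.23082976]), 'ee_rot': array([-5.94533208e-01, -3.08473323e+00,  1.36340655e-03]), 'force': array([-0.76572073,  0.04200074,  0.15579789]), 'wrist_torque': array([-0.06905756, -0.00496613,  0.00775121]), 'gripper_force': 0.0, 'gripper_width': 1.000354004327503} -0.0187
```

View pics/side0.png

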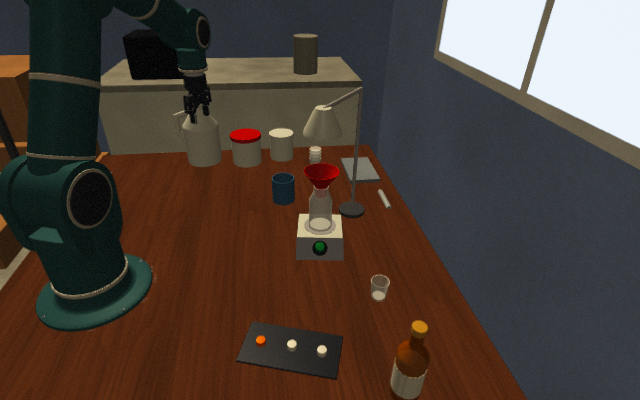

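View pics/top0.png

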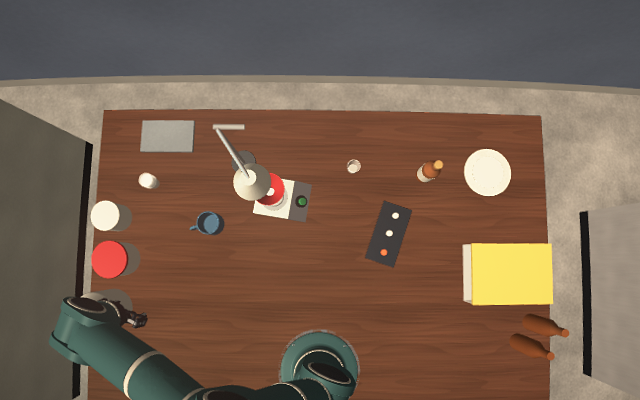

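The side view shows the orange tablet at (261,341), the white ones at (292,345) and (322,351), the button at (320,247), the funnel mouth near (321,172) and the lamp at (323,122). In the top view the white tablets are at (395,216) and (389,233), the orange one at (384,252), the button at (302,201) and the lamp at (251,181), with the funnel partly hidden under it.

Run:
```python
from h import *
S={}
for n in("side","top"):
    z=np.load(f"pics/{n}0.npz"); S[n]=(z["im"],z["d"],dict(camera_matrix=z["K"],world_to_cam=z["T"],k1=float(z["k1"])))
def blob(n,u,v,f,r=10):
    im=S[n][0]; h=cv2.cvtColor(im,cv2.COLOR_RGB2HSV).astype(int); m=f(h)
    w=np.zeros_like(m);w[v-r:v+r+1,u-r:u+r+1]=1; m=m&w
    vv,uu=np.nonzero(m); return uu.mean(),vv.mean(),len(uu),m.astype(bool)
white=lambda h:(h[...,2]>130)&(h[...,1]<90)
orange=lambda h:(h[...,2]>130)&(h[...,1]>150)
green=lambda h:(h[...,0]>40)&(h[...,0]<85)&(h[...,1]>100)
C={n:cloud(S[n][2],S[n][1]) for n in S}
for nm,f,a,b in(("near w",white,(292,345),(389,233)),("far w",white,(322,351),(395,216)),("orange",orange,(261,341),(384,252)),("button",green,(320,247),(302,201))):
    A=blob("side",*a,f);B=blob("top",*b,f)
    p,e=tri(ray(S["side"][2],A[0],A[1]),ray(S["top"][2],B[0],B[1]))
    print(nm,np.r_[A[:3],B[:3]].round(1),"tri",p.round(4),"err",round(e,4),"depth",[np.median(C[n][M[3]],0).round(4) for n,M in(("side",A),("top",B))], "plane.020", onplane(S["top"][2],B[0],B[1],.02).round(4))
for n in S:
    h=cv2.cvtColor(S[n][0],cv2.COLOR_RGB2HSV).astype(int)
    m=((h[...,0]<6)|(h[...,0]>174))&(h[...,1]>180)&(h[...,2]>60)
    w=np.zeros_like(m); 
    if n=="side": w[155:200,295:350]=1
    else: w[165:215,255:295]=1
    P=C[n][m&w.astype(bool)]; print(n,"red",len(P),P.min(0).round(3),P.max(0).round(3), P[P[:,2]>.215].mean(0))
    rr=P[P[:,2]>.218]; A=np.c_[2*rr[:,:2],np.ones(len(rr))]; s=np.linalg.lstsq(A,(rr[:,:2]**2).sum(1),rcond=None)[0]; print(" circ",s[:2],np.sqrt(s[2]+s[0]**2+s[1]**2),len(rr))
for n,b in(("side",(295,95,350,145)),("top",(228,160,275,205))):
    P=C[n][b[1]:b[3],b[0]:b[2]].reshape(-1,3); P=P[(P[:,2]>.315)&(P[:,2]<.43)&(P[:,1]<.5)]; print(n,"lamp",len(P),P.min(0).round(3),P.max(0).round(3))
m=blob("top",302,201,green)[3]
# panel & slate bearing
for n in S:
    P=C[n].reshape(-1,3); im=S[n][0].reshape(-1,3)
    k=(P[:,0]>.4)&(P[:,0]<.7)&(P[:,1]<-.05)&(P[:,1]>-.35)&(abs(P[:,2]-.006)<.006)&(im.max(1)<75)&(im.max(1).astype(int)-im.min(1)<25)
    print(n,"slate",k.sum(),cv2.minAreaRect((P[k][:,:2]*1000).astype(np.float32)), np.median(P[k][:,2]))
```

```text
near w [291.3 343.3  66.  388.9 232.8  36. ] tri [ 0.4891 -0.2459  0.0204] err 0.0003 depth [array([ 0.4888, -0.2442,  0.0182]), array([ 0.4889, -0.2459,  0.0181])] plane.020 [ 0.4893 -0.246   0.02  ]
far w [321.5 349.   69.  395.  215.2  35. ] tri [ 0.5528 -0.2683  0.0198] err 0.0002 depth [array([ 0.5529, -0.2671,  0.0183]), array([ 0.5534, -0.2683,  0.0192])] plane.020 [ 0.5528 -0.2682  0.02  ]
orange [260.1 339.1  64.  383.4 251.8  37. ] tri [ 0.4211 -0.2261  0.02  ] err 0.0001 depth [array([ 0.4207, -0.226 ,  0.0182]), array([ 0.4206, -0.2273,  0.0188])] plane.020 [ 0.4211 -0.2261  0.02  ]
button [319.5 246.3  93.  301.9 201.   46. ] tri [0.5976 0.0672 0.0326] err 0.0002 depth [array([0.5977, 0.0657, 0.0335]), array([0.5968, 0.0667, 0.0385])] plane.020 [0.5991 0.0675 0.02  ]
side red 622 [ 0.454 -0.793 -0.003] [0.758 0.667 0.734] [0.61423085 0.17133284 0.22732182]
 circ [ 0.55075474 -0.27604027] 0.46964078318022634 170
top red 263 [0.425 0.022 0.177] [0.662 0.172 1.526] [0.61785441 0.13681669 0.25191028]
 circ [0.58743847 0.03990887] 0.11270815312767411 70
side lamp 1132 [0.564 0.148 0.324] [0.701 0.257 0.419]
top lamp 1161 [0.564 0.15  0.324] [0.67  0.258 0.415]
side slate 3508 ((489.1754455566406, -244.33642578125), (113.30506134033203, 217.1483917236328), 71.52424621582031) 0.0047800996550172465
top slate 1364 ((488.89300537109375, -247.44073486328125), (108.2047119140625, 216.62335205078125), 71.70111846923828) 0.006769613919960851
```

Run:
```python
import cv2,numpy as np
a=cv2.imread("pics/side0.png")[85:270,270:370];b=cv2.imread("pics/top0.png")[140:265,210:420]
a=cv2.resize(a,None,fx=3.2,fy=3.2,interpolation=3);b=cv2.resize(b,None,fx=2.2,fy=2.2,interpolation=3)
o=np.zeros((600,800,3),np.uint8);o[:a.shape[0],:a.shape[1]]=a;o[:b.shape[0],330:330+b.shape[1]]=b
cv2.imwrite("pics/crop1.png",o)
```

```text
(no output)
```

View pics/crop1.png

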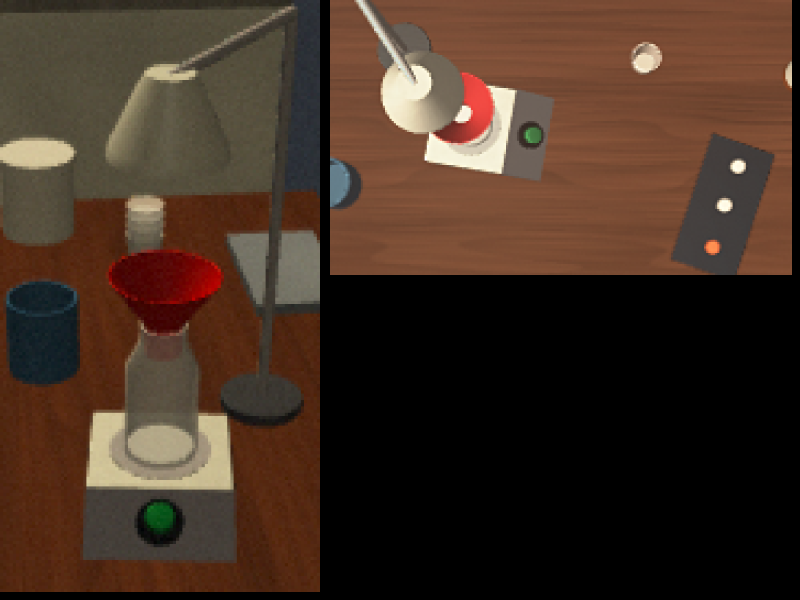

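Crop: the red funnel rim, the lamp shade above it, the panel edge and the green button are all clear. In the top view the stirrer is turned about 10° from world y.

Run:
```python
from h import *
from scipy.optimize import least_squares
S={}
for n in("side","top"):
    z=np.load(f"pics/{n}0.npz"); S[n]=(z["im"],z["d"],dict(camera_matrix=z["K"],world_to_cam=z["T"],k1=float(z["k1"])))
C={n:cloud(S[n][2],S[n][1]) for n in S}
# rim from side contour: rays of upper rim hits on plane z=.226
im,d,c=S["side"]; h=cv2.cvtColor(im,cv2.COLOR_RGB2HSV).astype(int)
m=((h[...,0]<8)|(h[...,0]>172))&(h[...,1]>170)&(h[...,2]>60); w=np.zeros_like(m);w[155:200,298:345]=1;m&=w.astype(bool)
P=C["side"]; ok=m&(d>0)
Q=P[ok]; print("side red",len(Q),np.percentile(Q,[1,50,99],axis=0).round(4))
rows,cols=np.nonzero(m)
print("cols",cols.min(),cols.max(),"rows",rows.min(),rows.max())
# outer ellipse = top rim: for each column topmost row; plus widest
for zz in(.22,.226,.232):
    pts=[onplane(c,u,rows[cols==u].min()-.5,zz)[:2] for u in range(cols.min()+1,cols.max())]
    pts=np.array(pts)
    f=least_squares(lambda p:np.hypot(*(pts-p[:2]).T)-p[2],[.61,.17,.05],loss="soft_l1",f_scale=.002).x
    print("rim plane",zz,f.round(4))
rt=Q[Q[:,2]>.222]; f=least_squares(lambda p:np.hypot(*(rt[:,:2]-p[:2]).T)-p[2],[.61,.17,.05],loss="soft_l1",f_scale=.002).x; print("rim depth",f.round(4),len(rt))
# lamp: bottom edge circle
for n,b in(("side",(300,95,345,145)),("top",(228,160,275,205))):
    L=C[n][b[1]:b[3],b[0]:b[2]].reshape(-1,3); L=L[(L[:,2]>.322)&(L[:,2]<.342)]
    f=least_squares(lambda p:np.hypot(*(L[:,:2]-p[:2]).T)-.0525,[.617,.203],loss="soft_l1",f_scale=.002).x; print(n,"lamp",f.round(4),len(L),L[:,2].min())
# panel plane
for n in("side","top"):
    Pn=C[n].reshape(-1,3); i2=S[n][0].reshape(-1,3).astype(int)
    k=(Pn[:,0]>.5)&(Pn[:,0]<.7)&(Pn[:,1]<.2)&(Pn[:,1]>.02)&(Pn[:,2]>.006)&(Pn[:,2]<.06)
    white=k&(i2.min(1)>120); gray=k&(i2.max(1)-i2.min(1)<30)&(i2.max(1)<120)&(np.hypot(Pn[:,0]-.5975,Pn[:,1]-.067)>.024)
    for nm,q in(("white",white),("gray",gray)):
        X=Pn[q]; ctr=np.median(X,0); u,s,v=np.linalg.svd(X-X.mean(0),full_matrices=False); print(n,nm,len(X),X.mean(0).round(4),"normal",(v[2]*np.sign(v[2][2])).round(3),s[2]/len(X)**.5, cv2.minAreaRect((X[:,:2]*1000).astype(np.float32)))
    g=k&(i2[:,1]>i2[:,0]+25)&(i2[:,1]>i2[:,2]+15); X=Pn[g]; print(n,"green",len(X),X.mean(0).round(4),X.min(0).round(3),X.max(0).round(3))
```

```text
side red 643 [[ 0.5664  0.1222 -0.0023]
 [ 0.6167  0.1932  0.2097]
 [ 0.7403  0.661   0.2262]]
cols 303 339 rows 156 189
rim plane 0.22 [0.6165 0.1828 0.0521]
rim plane 0.226 [0.6146 0.1714 0.0515]
rim plane 0.232 [0.6127 0.1601 0.0509]
rim depth [0.6128 0.1688 0.0498] 93
side lamp [0.618  0.2044] 256 0.32431747039520253
top lamp [0.6177 0.2038] 134 0.3236611698789475
side white 537 [0.6109 0.1443 0.037 ] normal [0.005 0.02  1.   ] 0.006917235377440217 ((609.9456176757812, 155.6924285888672), (102.54660034179688, 137.7196044921875), 83.90699005126953)
side gray 660 [0.6009 0.0873 0.0222] normal [-0.063 -0.413  0.909] 0.0029012949028567356 ((601.9356689453125, 108.07499694824219), (111.32386016845703, 138.2232666015625), 84.85787963867188)
side green 76 [0.5974 0.0663 0.034 ] [0.584 0.054 0.02 ] [0.611 0.086 0.042]
top white 569 [0.5948 0.1411 0.0364] normal [-0.015 -0.027  1.   ] 0.004372738824116103 ((609.5791015625, 149.70272827148438), (87.8891830444336, 139.07705688476562), 81.54103088378906)
top gray 447 [0.5997 0.0818 0.0227] normal [-0.059 -0.472  0.879] 0.0029999594359564146 ((598.857177734375, 76.17774963378906), (59.37174987792969, 139.3226318359375), 82.13251495361328)
top green 48 [0.5971 0.0676 0.0384] [0.586 0.056 0.03 ] [0.608 0.081 0.049]
```

Call:
drive_tool(
  targets=[
    [[-0.8, -1, 0.1, 0, 0, 0, 1], [-0.8, -1, 0.1, 0, 0, 0, 1], [-0.8, -1, 0.1, 0, 0, 0, 1], [-0.8, -1, 0.1, 0, 0, 0, 1], [-0.8, -1, 0.1, 0, 0, 0, 1], [-0.8, -1, 0.1, 0, 0, 0, 1], [-0.8, -1, 0.1, 0, 0, 0, 1], [-0.8, -1, 0.1, 0, 0, 0, 1], [-0.8, -1, 0.1, 0, 0, 0, 1], [-0.8, -1, 0.1, 0, 0, 0, 1], [-0.8, -1, 0.1, 0, 0, 0, 1], [-0.8, -1, 0.1, 0, 0, 0, 1], [-0.8, -1, 0.1, 0, 0, 0, 1], [-0.8, -1, 0.1, 0, 0, 0, 1], [-0.8, -1, 0.1, 0, 0, 0, 1], [-0.8, -1, 0.1, 0, 0, 0, 1], [-0.8, -1, 0.1, 0, 0, 0, 1], [-0.8, -1, 0.1, 0, 0, 0, 1], [-0.8, -1, 0.1, 0, 0, 0, 1], [-0.8, -1, 0.1, 0, 0, 0, 1]],
  ],
)

```text
time: 2.15
position: [0.4551, -0.1567, 0.1712]
ee_rot: [0.594, 3.085, -0.0]
force: [0.7, 1.7, -0.3]
gripper_width: 0.998
gripper_force: 0.0
```

```bash
cat >> h.py <<'E'
UX=np.array([np.cos(np.radians(82)),np.sin(np.radians(82)),0]); UY=np.array([-UX[1],UX[0],0])
RIM=np.array([.613,.170,.226])
def att(tilt):  # tool y = -unit y, tool z down then tilted toward +UX
    a=np.radians(tilt); y=-UY; z=np.array([0,0,-1])*np.cos(a)+UX*np.sin(a); return np.c_[np.cross(y,z),y,z]
def delta(p,Rm):
    s=robot.observe(); R0=R.from_rotvec(s["ee_rot"]); Rt=R.from_matrix(Rm)
    print("t",round(s["time"],2),"pos",s["position"].round(4),"q",s["qpos"].round(2),"w",round(s["gripper_width"],3),"gf",round(s["gripper_force"],1),"F",s["force"].round(1))
    print("shift now-frame",(R0.inv().apply(p-s["position"])/.03).round(2),"shift target-frame",(Rt.inv().apply(p-s["position"])/.03).round(2),"turn",((R0.inv()*Rt).as_rotvec(True)/5).round(2))
E
python3 - <<'E'
from h import *
delta(np.array([.489,-.246,.12]),att(0))
E
```

```text
t 2.15 pos [ 0.4551 -0.1567  0.1712] q [-0.23  0.27  0.57  2.04 -0.18  0.89  1.64] w 0.998 gf 0.0 F [ 0.7  1.7 -0.3]
shift now-frame [-2.15 -2.35  1.71] shift target-frame [-2.79  1.53  1.71] turn [ 0.    0.   15.24]
```

Call:
drive_tool(
  targets=[
    [[0, 0, 0, 0, 0, 0.95, 0.1], [0, 0, 0, 0, 0, 0.95, 0.1], [0, 0, 0, 0, 0, 0.95, 0.1], [0, 0, 0, 0, 0, 0.95, 0.1], [0, 0, 0, 0, 0, 0.95, 0.1], [0, 0, 0, 0, 0, 0.95, 0.1], [0, 0, 0, 0, 0, 0.95, 0.1], [0, 0, 0, 0, 0, 0.95, 0.1], [0, 0, 0, 0, 0, 0.95, 0.1], [0, 0, 0, 0, 0, 0.95, 0.1], [0, 0, 0, 0, 0, 0.95, 0.1], [0, 0, 0, 0, 0, 0.95, 0.1], [0, 0, 0, 0, 0, 0.95, 0.1], [0, 0, 0, 0, 0, 0.95, 0.1], [0, 0, 0, 0, 0, 0.95, 0.1], [0, 0, 0, 0, 0, 0.95, 0.1], [-0.7, 0.38, 0.43, 0, 0, 0, 0.1], [-0.7, 0.38, 0.43, 0, 0, 0, 0.1], [-0.7, 0.38, 0.43, 0, 0, 0, 0.1], [-0.7, 0.38, 0.43, 0, 0, 0, 0.1]],
  ],
)

```text
time: 4.15
position: [0.4889, -0.2453, 0.1189]
ee_rot: [-2.367, -2.065, 0.0]
force: [0.8, 1.2, -0.3]
gripper_width: 0.549
gripper_force: 0.0
```

Run:
```python
from h import *
im,d,c=grab("wrist"); cv2.imwrite("pics/w1.png",im[...,::-1])
delta(np.array([.489,-.246,.12]),att(0))
h=cv2.cvtColor(im,cv2.COLOR_RGB2HSV).astype(int)
P=cloud(c,d)
for nm,m in(("white",(h[...,2]>130)&(h[...,1]<90)),("orange",(h[...,2]>130)&(h[...,1]>150)&(h[...,0]<20))):
    n,l,st,ce=cv2.connectedComponentsWithStats(m.astype(np.uint8))
    for i in range(1,n):
        if st[i,4]>300:
            q=l==i; print(nm,st[i],ce[i].round(1),"depth med",np.median(P[q],0).round(4),"plane",onplane(c,*ce[i],.019).round(4))
```

```text
t 4.2 pos [ 0.4888 -0.2484  0.1175] q [-0.17  0.53  0.75  1.92 -0.46  0.87  0.68] w 0.544 gf 0.0 F [-5.7 -0.  -3.6]
shift now-frame [ 0.08 -0.   -0.08] shift target-frame [ 0.08 -0.   -0.08] turn [-0.01  0.02  0.02]
white [579   0  61  13 429] [605.5   3.7] depth med [ 0.7141 -0.1303  0.0182] plane [ 0.7143 -0.13    0.019 ]
white [  191   109   246   188 26445] [308.3 190.3] depth med [ 0.4822 -0.2388  0.0074] plane [ 0.4828 -0.2384  0.019 ]
white [ 535  275  105  113 6684] [587.4 319.8] depth med [ 0.6829 -0.355   0.0683] plane [ 0.7336 -0.4048  0.019 ]
white [535 385  27  15 308] [546.4 393. ] depth med [ 0.5405 -0.24    0.2126] plane [ 0.7013 -0.4934  0.019 ]
orange [     0      0    640    400 108897] [273.7 126.3] depth med [ 0.4144 -0.1711  0.0014] plane [ 0.4628 -0.1819  0.019 ]
orange [ 518  263   65   49 1258] [541.3 280.6] depth med [ 0.6847 -0.3533  0.0164] plane [ 0.6861 -0.3546  0.019 ]
orange [ 605  337   35   63 1598] [625.4 370.5] depth med [ 0.6772 -0.3659  0.1057] plane [ 0.7793 -0.4734  0.019 ]
orange [157 361  44  39 640] [180.3 383.1] depth med [ 0.308  -0.4472  0.0012] plane [ 0.3192 -0.4281  0.019 ]
orange [436 368  41  32 493] [456.4 387.1] depth med [ 0.6145 -0.4953  0.0012] plane [ 0.6069 -0.4727  0.019 ]
```

View pics/w1.png

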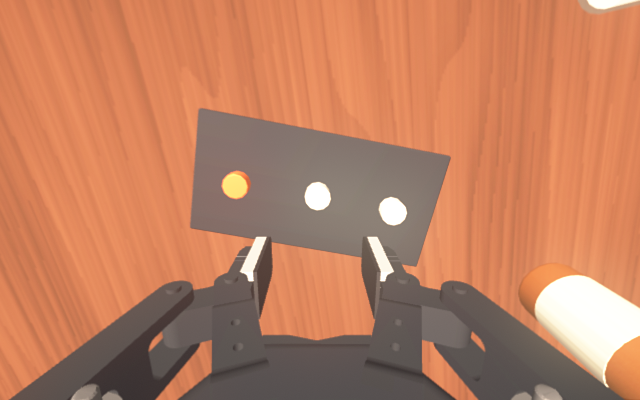

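The wrist view shows the orange tablet at (236,185), the middle white at (318,196) and the far white at (393,211), with the open fingers astride the middle line below. Next I refine the white tablets with a stricter mask.

```bash
cat >> h.py <<'E'
def tabs(im,d,c,z=.020):
    h=cv2.cvtColor(im,cv2.COLOR_RGB2HSV).astype(int); P=cloud(c,d); out=[]
    n,l,st,ce=cv2.connectedComponentsWithStats(((h[...,2]>190)&(h[...,1]<60)).astype(np.uint8))
    for i in range(1,n):
        q=np.median(P[l==i],0)
        if st[i,4]>150 and .005<q[2]<.03: out.append((ce[i].round(1),st[i,2:],q.round(4),onplane(c,*ce[i],z).round(4)))
    return out
E
python3 - <<'E'
from h import *
im,d,c=grab("wrist")
for t in tabs(im,d,c): print(*t)
delta(np.array([.489,-.246,.04]),att(0))
E
```

```text
[316.5 192.2] [ 26  29 571] [ 0.4893 -0.2435  0.0212] [ 0.4893 -0.2436  0.02  ]
[392.4 207.3] [ 28  28 592] [ 0.5521 -0.2657  0.021 ] [ 0.5521 -0.2659  0.02  ]
t 4.25 pos [ 0.4881 -0.247   0.1183] q [-0.17  0.53  0.75  1.92 -0.46  0.87  0.68] w 0.547 gf 0.0 F [0.1 0.9 0.1]
shift now-frame [0.04 0.03 2.61] shift target-frame [0.04 0.02 2.61] turn [-0.02  0.02  0.01]
```

Call:
drive_tool(
  targets=[
    [[0.07, 0.02, 0.7, 0, 0, 0, 0.1], [0, 0, 0.7, 0, 0, 0, 0.1], [0, 0, 0.7, 0, 0, 0, 0.1], [0, 0, 0.7, 0, 0, 0, 0.1], [0, 0, 0.5, 0, 0, 0, 0.1], [0, 0, 0.34, 0, 0, 0, 0.1], [0, 0, 0, 0, 0, 0, -1], [0, 0, 0, 0, 0, 0, -1], [0, 0, 0, 0, 0, 0, -1], [0, 0, 0, 0, 0, 0, -1], [0, 0, 0, 0, 0, 0, -1], [0, 0, 0, 0, 0, 0, -1], [0, 0, 0, 0, 0, 0, -1]],
  ],
  force=30,
)

```text
time: 5.55
position: [0.4899, -0.2427, 0.011]
ee_rot: [2.367, 2.064, 0.001]
force: [0.2, 1.4, 6.5]
gripper_width: 0.234
gripper_force: 30.0
```

Run:
```python
from h import *
delta(np.array([.489,-.245,.15]),att(0))
```

```text
t 5.55 pos [ 0.4899 -0.2427  0.011 ] q [-0.07  0.68  0.61  1.96 -0.61  0.68  0.79] w 0.234 gf 30.0 F [0.2 1.4 6.5]
shift now-frame [-0.08 -0.02 -4.63] shift target-frame [-0.08 -0.02 -4.63] turn [0.01 0.   0.04]
```

Call:
drive_tool(
  targets=[
    [[0, 0, -0.4, 0, 0, 0, -1], [0, 0, -1, 0, 0, 0, -1], [0, 0, -1, 0, 0, 0, -1], [0, 0, -1, 0, 0, 0, -1], [0, 0, -1, 0, 0, 0, -1], [0, 0, -1, 0, 0, 0, -1], [0, 0, -1, 0, 0, 0, -1], [0, 0, -1, 0, 0.93, 0, -1], [0, 0, -0.5, 0, 0.93, 0, -1], [0, 0, 0, 0, 0.93, 0, -1], [0, 0, 0, 0, 0.93, 0, -1], [0, 0, 0, 0, 0.93, 0, -1], [0, 0, 0, 0, 0.93, 0, -1], [0, 0, 0, 0, 0.93, 0, -1], [0, 0, 0, 0, 0.93, 0, -1], [0, 0, 0, 0, 0.93, 0, -1]],
  ],
)

```text
time: 7.15
position: [0.489, -0.2441, 0.2484]
ee_rot: [-1.93, -1.683, -0.741]
force: [0.6, 0.3, -0.4]
gripper_width: 0.234
gripper_force: 29.5
```

```bash
cat >> h.py <<'E'
def funnel(back,fwd=-.005,dz=0.,tilt=42): 
    A=att(tilt); return RIM+fwd*UX+np.array([0,0,dz])-back*A[:,2]
E
python3 - <<'E'
from h import *
delta(funnel(.15),att(42))
E
```

```text
t 7.15 pos [ 0.489  -0.2441  0.2484] q [ 0.27  0.59  0.64  1.64 -0.83  1.65  1.  ] w 0.234 gf 29.5 F [ 0.6  0.3 -0.4]
shift now-frame [9.95 2.2  4.97] shift target-frame [9.96 2.17 4.98] turn [-0.02 -0.    0.03]
```

Call:
drive_tool(
  targets=[
    [[0.83, 0.18, 0.41, 0, 0, 0, -1], [0.83, 0.18, 0.41, 0, 0, 0, -1], [0.83, 0.18, 0.41, 0, 0, 0, -1], [0.83, 0.18, 0.41, 0, 0, 0, -1], [0.83, 0.18, 0.41, 0, 0, 0, -1], [0.83, 0.18, 0.41, 0, 0, 0, -1], [0.83, 0.18, 0.41, 0, 0, 0, -1], [0.83, 0.18, 0.41, 0, 0, 0, -1], [0.83, 0.18, 0.41, 0, 0, 0, -1], [0.83, 0.18, 0.41, 0, 0, 0, -1], [0.83, 0.18, 0.41, 0, 0, 0, -1], [0.83, 0.18, 0.41, 0, 0, 0, -1], [0, 0, 0, 0, 0, 0, -1]],
  ],
)

```text
time: 8.45
position: [0.5973, 0.0691, 0.3385]
ee_rot: [-1.926, -1.689, -0.739]
force: [-0.2, 0.5, 0.2]
gripper_width: 0.242
gripper_force: 29.4
```

Run:
```python
from h import *
im,d,c=grab("wrist"); cv2.imwrite("pics/w2.png",im[...,::-1])
delta(funnel(0),att(42))
P=cloud(c,d); h=cv2.cvtColor(im,cv2.COLOR_RGB2HSV).astype(int)
m=((h[...,0]<8)|(h[...,0]>172))&(h[...,1]>170)&(h[...,2]>60)&(d>0)
Q=P[m]; Q=Q[np.hypot(Q[:,0]-.613,Q[:,1]-.17)<.065]; print(len(Q),np.percentile(Q,[1,99],axis=0).round(4))
from scipy.optimize import least_squares
rt=Q[Q[:,2]>.2235]
print(len(rt),least_squares(lambda p:np.hypot(*(rt[:,:2]-p[:2]).T)-p[2],[.61,.17,.05],loss="soft_l1",f_scale=.002).x.round(4))
```

```text
t 8.5 pos [0.5969 0.0669 0.3378] q [-0.24  0.36  0.54  1.7  -0.92  1.39  0.45] w 0.234 gf 29.4 F [ 0.  -1.4  0.5]
shift now-frame [-0.02  0.07  4.99] shift target-frame [-0.03  0.05  4.99] turn [-0.04  0.03  0.06]
4179 [[0.5659 0.1559 0.1797]
 [0.6604 0.2188 0.2275]]
619 [0.6135 0.1707 0.0483]
```

View pics/w2.png

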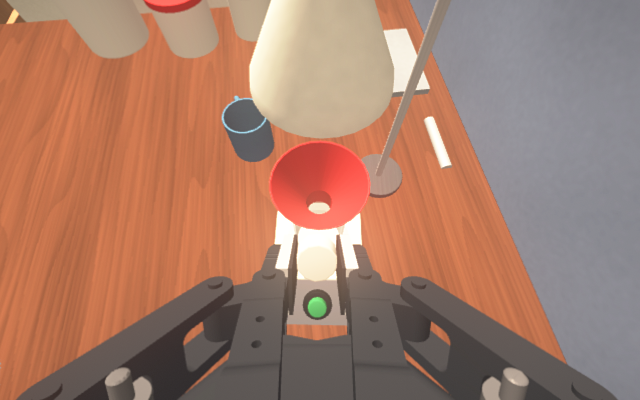

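The wrist view shows the tablet held at (317,263), lined up with the funnel mouth centred at (320,188), and the lamp underside clear above at (320,125). I go in along the tool axis and let the tablet go.

Call:
drive_tool(
  targets=[
    [[0, 0.05, 0.8, 0, 0, 0, -1], [0, 0, 0.8, 0, 0, 0, -1], [0, 0, 0.8, 0, 0, 0, -1], [0, 0, 0.8, 0, 0, 0, -1], [0, 0, 0.7, 0, 0, 0, -1], [0, 0, 0.6, 0, 0, 0, -1], [0, 0, 0.5, 0, 0, 0, -1], [0, 0, 0, 0, 0, 0, -1], [0, 0, 0, 0, 0, 0, -1]],
  ],
)

```text
time: 9.4
position: [0.6125, 0.1637, 0.2254]
ee_rot: [-1.933, -1.685, -0.739]
force: [-0.3, -0.4, 0.5]
gripper_width: 0.241
gripper_force: 29.4
```

Call:
drive_tool(
  targets=[
    [[0, 0, 0, 0, 0, 0, -0.2], [0, 0, 0, 0, 0, 0, -0.2], [0, 0, 0, 0, 0, 0, -0.2], [0, 0, 0, 0, 0, 0, -0.2], [0, 0, 0, 0, 0, 0, -0.2], [0, 0, -0.5, 0, 0, 0, -0.2], [0, 0, -0.9, 0, 0, 0, -0.2], [0, 0, -0.9, 0, 0, 0, -0.2], [0, 0, -0.9, 0, 0, 0, -0.2], [0, 0, -0.9, 0, 0, 0, -0.2], [0, 0, -0.9, 0, 0, 0, -0.2]],
  ],
)

```text
time: 10.5
position: [0.5983, 0.0635, 0.3386]
ee_rot: [-1.933, -1.685, -0.739]
force: [1.0, -0.1, 0.8]
gripper_width: 0.403
gripper_force: 0.0
```

Run:
```python
from h import *
delta(np.array([.5525,-.267,.2]),att(0))
im,d,c=grab("side"); a=cv2.resize(im[85:270,270:370],None,fx=3.2,fy=3.2,interpolation=3)
im,d,c=grab("wrist"); b=im[100:400,200:440]
o=np.zeros((600,620,3),np.uint8);o[:592,:320]=a;o[:300,340:580]=b;cv2.imwrite("pics/d1.png",o[...,::-1])
# button
h=cv2.cvtColor(im,cv2.COLOR_RGB2HSV).astype(int);P=cloud(c,d)
m=(h[...,0]>40)&(h[...,0]<85)&(h[...,1]>100)&(h[...,2]>60)&(d>0); n,l,st,ce=cv2.connectedComponentsWithStats(m.astype(np.uint8)); i=1+st[1:,4].argmax()
print("button",ce[i],st[i],P[l==i].mean(0).round(4))
```

```text
t 10.5 pos [0.5983 0.0635 0.3386] q [-0.23  0.36  0.54  1.69 -0.92  1.4   0.45] w 0.403 gf 0.0 F [ 1.  -0.1  0.8]
shift now-frame [-1.137e+01 -1.000e-02 -3.970e+00] shift target-frame [-11.12   0.02   4.62] turn [-0.   -8.36  0.03]
button [313.95220588 300.35661765] [306 291  17  20 272] [0.5978 0.0681 0.0386]
```

View pics/d1.png

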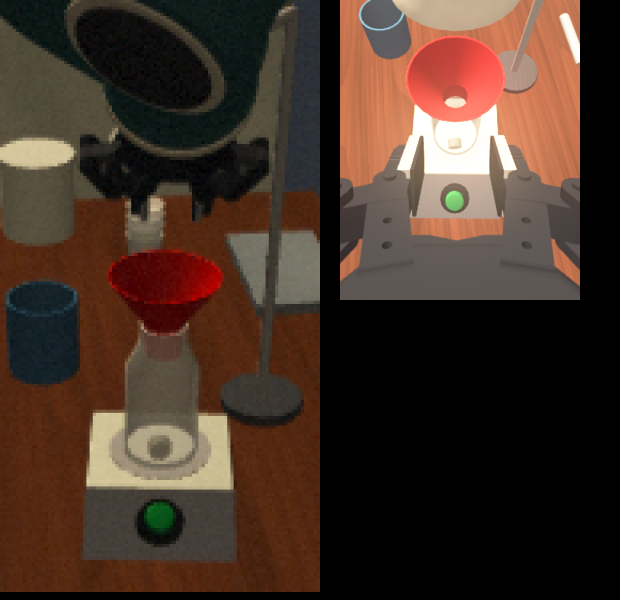

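The first tablet lies on the bottle floor, at about (160,446) in the left crop and (455,143) in the right one. Next is the second tablet.

Call:
drive_tool(
  targets=[
    [[-0.95, 0, -0.33, 0, 0, 0, 0.1], [-0.95, 0, -0.33, 0, 0, 0, 0.1], [-0.95, 0, -0.33, 0, 0, 0, 0.1], [-0.95, 0, -0.33, 0, 0, 0, 0.1], [-0.95, 0, -0.33, 0, 0, 0, 0.1], [-0.95, 0, -0.33, 0, 0, 0, 0.1], [-0.95, 0, -0.33, 0, 0, 0, 0.1], [-0.95, 0, -0.33, 0, 0, 0, 0.1], [-0.95, 0, -0.33, 0, 0, 0, 0.1], [-0.95, 0, -0.33, 0, 0, 0, 0.1], [-0.95, 0, -0.33, 0, 0, 0, 0.1], [-0.95, 0, -0.33, 0, -0.93, 0, 0.1], [0, 0, 0, 0, -0.93, 0, 0.1], [0, 0, 0, 0, -0.93, 0, 0.1], [0, 0, 0, 0, -0.93, 0, 0.1], [0, 0, 0, 0, -0.93, 0, 0.1], [0, 0, 0, 0, -0.93, 0, 0.1], [0, 0, 0, 0, -0.93, 0, 0.1], [0, 0, 0, 0, -0.93, 0, 0.1], [0, 0, 0, 0, -0.92, 0, 0.1]],
  ],
)

```text
time: 12.6
position: [0.5532, -0.2658, 0.1977]
ee_rot: [2.366, 2.063, -0.002]
force: [-0.3, 0.5, -0.8]
gripper_width: 0.547
gripper_force: 0.0
```

Call:
drive_tool(
  targets=[
    [[0, 0, 0.7, 0, 0, 0, 0.1], [0, 0, 0.7, 0, 0, 0, 0.1], [0, 0, 0.6, 0, 0, 0, 0.1], [0, 0, 0, 0, 0, 0, 0.1]],
  ],
)

```text
time: 13.0
position: [0.5522, -0.2652, 0.1352]
ee_rot: [-2.366, -2.062, 0.002]
force: [-0.5, -0.3, 0.8]
gripper_width: 0.552
gripper_force: 0.0
```

Run:
```python
from h import *
im,d,c=grab("wrist")
for t in tabs(im,d,c): print(*t)
delta(np.array([.5525,-.267,.009]),att(0))
```

```text
[318.1 193.7] [ 25  26 492] [ 0.5532 -0.2661  0.0211] [ 0.5531 -0.2664  0.02  ]
[463.9 394.4] [ 27  13 227] [ 0.6893 -0.538   0.0085] [ 0.6844 -0.522   0.02  ]
t 13.05 pos [ 0.5527 -0.2658  0.1367] q [-0.19  0.64  0.83  1.75 -0.55  1.    0.71] w 0.549 gf 0.0 F [ 0.5 -0.5  0.9]
shift now-frame [-0.04  0.01  4.26] shift target-frame [-0.04 -0.    4.26] turn [-0.02 -0.01  0.03]
```

Call:
drive_tool(
  targets=[
    [[-0.04, 0, 0.8, 0, 0, 0, 0.1], [0, 0, 0.8, 0, 0, 0, 0.1], [0, 0, 0.8, 0, 0, 0, 0.1], [0, 0, 0.8, 0, 0, 0, 0.1], [0, 0, 0.6, 0, 0, 0, 0.1], [0, 0, 0.42, 0, 0, 0, 0.1], [0, 0, 0, 0, 0, 0, -1], [0, 0, 0, 0, 0, 0, -1], [0, 0, 0, 0, 0, 0, -1], [0, 0, 0, 0, 0, 0, -1], [0, 0, 0, 0, 0, 0, -1], [0, 0, 0, 0, 0, 0, -1], [0, 0, 0, 0, 0, 0, -1]],
  ],
  force=30,
)

```text
time: 14.35
position: [0.5536, -0.2669, 0.0113]
ee_rot: [2.367, 2.065, 0.002]
force: [-0.8, 0.6, 7.5]
gripper_width: 0.235
gripper_force: 30.0
```

Call:
drive_tool(
  targets=[
    [[0, 0, -0.4, 0, 0, 0, -1], [0, 0, -1, 0, 0, 0, -1], [0, 0, -1, 0, 0, 0, -1], [0, 0, -1, 0, 0, 0, -1], [0, 0, -1, 0, 0, 0, -1], [0, 0, -1, 0, 0, 0, -1], [0, 0, -1, 0, 0, 0, -1], [0, 0, -1, 0, 0.93, 0, -1], [0, 0, -0.5, 0, 0.93, 0, -1], [0, 0, 0, 0, 0.93, 0, -1], [0, 0, 0, 0, 0.93, 0, -1], [0, 0, 0, 0, 0.93, 0, -1], [0, 0, 0, 0, 0.93, 0, -1], [0, 0, 0, 0, 0.93, 0, -1], [0, 0, 0, 0, 0.93, 0, -1], [0, 0, 0, 0, 0.93, 0, -1]],
  ],
)

```text
time: 15.95
position: [0.5526, -0.2685, 0.2486]
ee_rot: [-1.93, -1.683, -0.742]
force: [-0.0, 1.1, -0.2]
gripper_width: 0.235
gripper_force: 29.5
```

Run:
```python
from h import *
delta(funnel(.15),att(42))
```

```text
t 15.95 pos [ 0.5526 -0.2685  0.2486] q [ 0.28  0.7   0.64  1.46 -0.9   1.71  0.94] w 0.235 gf 29.5 F [-0.   1.1 -0.2]
shift now-frame [ 1.033e+01 -1.000e-02  5.330e+00] shift target-frame [10.34 -0.04  5.32] turn [-0.02 -0.01  0.03]
```

Call:
drive_tool(
  targets=[
    [[0.86, 0, 0.44, 0, 0, 0, -1], [0.86, 0, 0.44, 0, 0, 0, -1], [0.86, 0, 0.44, 0, 0, 0, -1], [0.86, 0, 0.44, 0, 0, 0, -1], [0.86, 0, 0.44, 0, 0, 0, -1], [0.86, 0, 0.44, 0, 0, 0, -1], [0.86, 0, 0.44, 0, 0, 0, -1], [0.86, 0, 0.44, 0, 0, 0, -1], [0.86, 0, 0.44, 0, 0, 0, -1], [0.86, 0, 0.44, 0, 0, 0, -1], [0.86, 0, 0.44, 0, 0, 0, -1], [0.86, 0, 0.44, 0, 0, 0, -1], [0, 0, 0, 0, 0, 0, -1]],
  ],
)

```text
time: 17.25
position: [0.5984, 0.0688, 0.3381]
ee_rot: [-1.925, -1.689, -0.74]
force: [0.1, -0.0, -0.6]
gripper_width: 0.228
gripper_force: 29.5
```

Run:
```python
from h import *
delta(funnel(0),att(42))
```

```text
t 17.25 pos [0.5984 0.0688 0.3381] q [-0.27  0.36  0.58  1.7  -0.94  1.4   0.46] w 0.228 gf 29.5 F [ 0.1 -0.  -0.6]
shift now-frame [-0.09  0.03  4.95] shift target-frame [-0.09  0.01  4.95] turn [-0.05  0.    0.08]
```

Call:
drive_tool(
  targets=[
    [[0, 0, 0.8, 0, 0, 0, -1], [0, 0, 0.8, 0, 0, 0, -1], [0, 0, 0.8, 0, 0, 0, -1], [0, 0, 0.8, 0, 0, 0, -1], [0, 0, 0.7, 0, 0, 0, -1], [0, 0, 0.6, 0, 0, 0, -1], [0, 0, 0.5, 0, 0, 0, -1], [0, 0, 0, 0, 0, 0, -1], [0, 0, 0, 0, 0, 0, -1]],
  ],
)

```text
time: 18.15
position: [0.6125, 0.1636, 0.2251]
ee_rot: [-1.932, -1.684, -0.74]
force: [0.6, 0.0, 0.0]
gripper_width: 0.235
gripper_force: 29.5
```

Call:
drive_tool(
  targets=[
    [[0, 0, 0, 0, 0, 0, -0.2], [0, 0, 0, 0, 0, 0, -0.2], [0, 0, 0, 0, 0, 0, -0.2], [0, 0, 0, 0, 0, 0, -0.2], [0, 0, 0, 0, 0, 0, -0.2], [0, 0, -0.5, 0, 0, 0, -0.2], [0, 0, -0.9, 0, 0, 0, -0.2], [0, 0, -0.9, 0, 0, 0, -0.2], [0, 0, -0.9, 0, 0, 0, -0.2], [0, 0, -0.9, 0, 0, 0, -0.2], [0, 0, -0.9, 0, 0, 0, -0.2], [-1, 0, 0, 0, 0, 0, -1], [-1, 0, 0, 0, 0, 0, -1], [-1, 0, 0, 0, 0, 0, -1], [-1, 0, 0, 0, 0, 0, -1], [0, 0, 0, 0, 0, 0, -1]],
  ],
)

```text
time: 19.75
position: [0.5853, -0.0272, 0.2545]
ee_rot: [-1.937, -1.679, -0.737]
force: [0.6, 1.1, -1.0]
gripper_width: 0.001
gripper_force: 0.0
```

Run:
```python
from h import *
delta(np.array([.5975,.067,.15]),att(0))
im,d,c=grab("side"); a=cv2.resize(im[85:270,270:370],None,fx=3.2,fy=3.2,interpolation=3); cs,ims,ds=c,im,d
im,d,c=grab("wrist"); b=im[100:400,200:440]; imw,cw,dw=im,c,d
imt,dt,ct=grab("top")
o=np.zeros((600,620,3),np.uint8);o[:592,:320]=a;o[:300,340:580]=b;o[310:600,340:620]=cv2.resize(imt[165:238,260:330],(280,290));cv2.imwrite("pics/d2.png",o[...,::-1])
for n,im,d,c in(("side",ims,ds,cs),("wrist",imw,dw,cw),("top",imt,dt,ct)):
    h=cv2.cvtColor(im,cv2.COLOR_RGB2HSV).astype(int);P=cloud(c,d)
    m=(h[...,0]>40)&(h[...,0]<85)&(h[...,1]>100)&(h[...,2]>30)&(np.hypot(P[...,0]-.598,P[...,1]-.067)<.03); X=P[m]
    if len(X)<9: print(n,len(X));continue
    u,s,v=np.linalg.svd(X-np.median(X,0),full_matrices=False)
    nrm=np.array([-.5*UX[0],-.5*UX[1],.866]); hh=X@nrm
    top=X[hh>np.percentile(hh,90)-.004]
    print(n,len(X),X.mean(0).round(4),"h",np.percentile(hh,[5,50,95]).round(4),"top pts",len(top),top.mean(0).round(4),((top.min(0)+top.max(0))/2).round(4))
    pan=P[(np.hypot(P[...,0]-.598,P[...,1]-.067)<.05)&(np.hypot(P[...,0]-.598,P[...,1]-.067)>.03)]@nrm; print("  panel h",np.percentile(pan,[25,50,75]).round(4))
```

```text
t 19.75 pos [ 0.5853 -0.0272  0.2545] q [-0.1   0.49  0.59  1.74 -0.96  1.43  0.7 ] w 0.001 gf 0.0 F [ 0.6  1.1 -1. ]
shift now-frame [ 0.04 -0.03  4.71] shift target-frame [ 3.16 -0.04  3.48] turn [-0.03 -8.36 -0.03]
side 77 [0.5973 0.0662 0.0343] h [-0.0528 -0.0435 -0.0405] top pts 47 [0.5971 0.0641 0.0359] [0.5967 0.0647 0.0356]
  panel h [-0.0663 -0.0648 -0.062 ]
wrist 109 [0.5955 0.0652 0.0373] h [-0.0442 -0.0413 -0.0398] top pts 103 [0.5955 0.0644 0.0371] [0.5973 0.0676 0.0385]
  panel h [-0.0639 -0.0632 -0.0626]
top 46 [0.597  0.067  0.0385] h [-0.0484 -0.0405 -0.0365] top pts 26 [0.5983 0.0639 0.0401] [0.597  0.0666 0.0403]
  panel h [-0.0646 -0.0622 -0.0592]
```

View pics/d2.png

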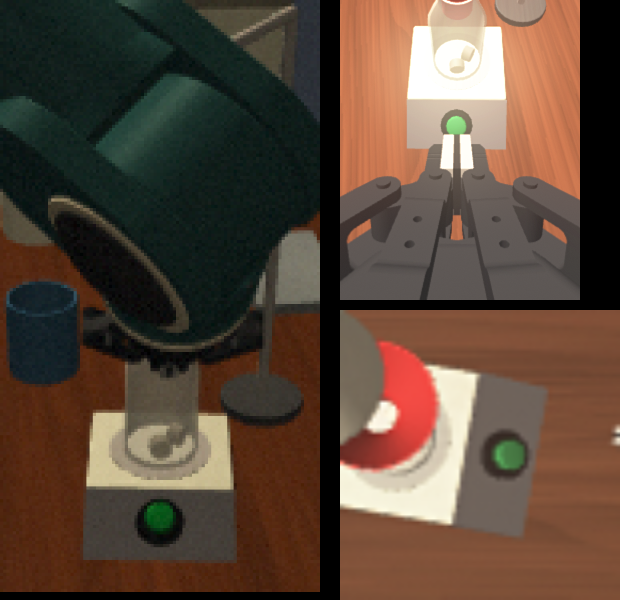

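Both tablets lie on the bottle floor, at about (165,440) in the left crop and (462,60) in the right one, and the button is free at (455,125). The fingers are shut, so I go on to the button.

Run:
```python
from h import *
T=np.array([.597,.0667,.0385]); A=att(30)
delta(T-.03*A[:,2],A)
```

```text
t 19.9 pos [ 0.5867 -0.0236  0.2572] q [-0.11  0.49  0.59  1.74 -0.96  1.43  0.7 ] w 0.0 gf 0.0 F [-0.5  0.2 -0. ]
shift now-frame [-2.41 -0.07  6.47] shift target-frame [-1.02 -0.08  6.83] turn [-0.02 -2.38  0.03]
```

Call:
drive_tool(
  targets=[
    [[0, 0, 0, 0, -0.8, 0, -1], [0, 0, 0, 0, -0.8, 0, -1], [0, 0, 0, 0, -0.8, 0, -1], [-0.1, 0, 0.7, 0, 0, 0, -1], [-0.1, 0, 0.7, 0, 0, 0, -1], [-0.1, 0, 0.7, 0, 0, 0, -1], [-0.1, 0, 0.7, 0, 0, 0, -1], [-0.1, 0, 0.7, 0, 0, 0, -1], [-0.1, 0, 0.7, 0, 0, 0, -1], [-0.1, 0, 0.7, 0, 0, 0, -1], [-0.1, 0, 0.7, 0, 0, 0, -1], [-0.1, 0, 0.6, 0, 0, 0, -1], [-0.1, -0.07, 0.6, 0, 0, 0, -1], [0, 0, 0, 0, 0, 0, -1]],
  ],
)

```text
time: 21.3
position: [0.5935, 0.053, 0.0621]
ee_rot: [-2.068, -1.804, -0.549]
force: [-1.0, 0.2, -0.1]
gripper_width: -0.0
gripper_force: 0.0
```

Run:
```python
from h import *
T=np.array([.597,.0667,.0385]); A=att(30)
for _ in range(3):
    delta(T,A); im,d,c=grab("wrist")
cv2.imwrite("pics/b1.png",im[120:400,160:480,::-1])
```

```text
t 21.3 pos [0.5935 0.053  0.0621] q [-0.26  0.68  0.49  1.87 -1.05  1.01  0.76] w -0.0 gf 0.0 F [-1.   0.2 -0.1]
shift now-frame [0.01 0.06 0.92] shift target-frame [0.01 0.05 0.92] turn [-0.06  0.02  0.02]
t 21.35 pos [0.5942 0.052  0.0635] q [-0.26  0.68  0.5   1.87 -1.05  1.01  0.76] w 0.001 gf 0.0 F [ 1.  -0.5 -0. ]
shift now-frame [0.02 0.03 0.97] shift target-frame [0.01 0.03 0.97] turn [-0.04  0.02  0.02]
t 21.4 pos [0.5948 0.0515 0.0644] q [-0.26  0.67  0.5   1.87 -1.05  1.01  0.76] w 0.001 gf 0.0 F [ 0.3 -0.2  0.5]
shift now-frame [0.01 0.01 1.  ] shift target-frame [0.01 0.   1.  ] turn [-0.02  0.02  0.03]
```

View pics/b1.png

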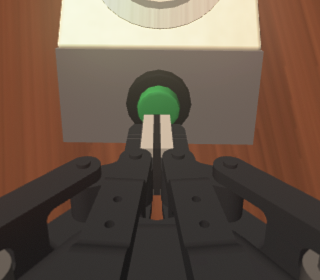

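The shut fingertips at (157,130) point at the green button centred on (158,103), and left-right they line up. Press.

Call:
drive_tool(
  targets=[
    [[0, 0, 0.4, 0, 0, 0, -1], [0, 0, 0.3, 0, 0, 0, -1], [0, 0, 0.2, 0, 0, 0, -1], [0, 0, 0.15, 0, 0, 0, -1], [0, 0, 0.1, 0, 0, 0, -1], [0, 0, 0.1, 0, 0, 0, -1], [0, 0, 0.05, 0, 0, 0, -1], [0, 0, 0, 0, 0, 0, -1], [0, 0, 0, 0, 0, 0, -1], [0, 0, 0, 0, 0, 0, -1]],
  ],
)

```text
time: 22.45
position: [0.5974, 0.0701, 0.0322]
ee_rot: [-2.069, -1.804, -0.554]
force: [-14.9, -7.1, 29.7]
gripper_width: -0.002
gripper_force: 15.4
```

Run:
```python
from h import *
T=np.array([.597,.0667,.0385]); A=att(30)
for _ in range(3):
    delta(T,A); print("axial",robot.observe()["force"]@A[:,2]); grab("wrist")
```

```text
t 22.45 pos [0.5974 0.0701 0.0322] q [-0.26  0.72  0.45  1.87 -1.1   0.95  0.79] w -0.002 gf 15.4 F [-14.9  -7.1  29.7]
shift now-frame [ 0.01  0.   -0.24] shift target-frame [ 0.01  0.   -0.24] turn [-0.01  0.01  0.03]
axial -30.242783621764882
t 22.5 pos [0.5974 0.0701 0.0322] q [-0.26  0.72  0.45  1.87 -1.1   0.95  0.79] w 0.001 gf 15.4 F [-14.3  -8.5  30.8]
shift now-frame [ 0.01  0.   -0.24] shift target-frame [ 0.01  0.   -0.24] turn [-0.01  0.01  0.03]
axial -31.900360632245025
t 22.55 pos [0.5974 0.0701 0.0321] q [-0.26  0.72  0.45  1.87 -1.1   0.95  0.79] w 0.002 gf 15.4 F [-15.5  -7.1  30.7]
shift now-frame [ 0.01  0.   -0.24] shift target-frame [ 0.01  0.   -0.24] turn [-0.01  0.01  0.03]
axial -31.15240097616704
```

31 N axial with the tip stopped 7 mm past the measured top means the button is fully in. I back off along the same axis.

Call:
drive_tool(
  targets=[
    [[0, 0, -0.3, 0, 0, 0, -1], [0, 0, -0.5, 0, 0, 0, -1], [0, 0, -1, 0, 0, 0, -1], [0, 0, -1, 0, 0, 0, -1], [0, 0, -1, 0, 0, 0, -1], [0, 0, -1, 0, 0, 0, -1], [0, 0, -1, 0, 0, 0, -1], [0, 0, 0, 0, 0, 0, -1], [0, 0, 0, 0, 0, 0, -1], [0, 0, 0, 0, 0, 0, -1], [0, 0, 0, 0, 0, 0, -1]],
  ],
)

```text
time: 23.7
position: [0.5853, -0.0144, 0.1808]
ee_rot: [-2.069, -1.804, -0.551]
force: [0.3, 0.2, 0.2]
gripper_width: -0.002
gripper_force: 0.0
```

Run:
```python
from h import *
imt,dt,ct=grab("top"); ims,ds,cs=grab("side")
o=np.zeros((590,800,3),np.uint8)
o[:300,:480]=cv2.resize(imt[90:290,180:500],(480,300)); o[:,490:790]=cv2.resize(ims[90:385,270:420],(300,590))
cv2.imwrite("pics/end.png",o[...,::-1])
for n,im,d,c in(("side",ims,ds,cs),("top",imt,dt,ct)):
    h=cv2.cvtColor(im,cv2.COLOR_RGB2HSV).astype(int);P=cloud(c,d)
    X=P[(h[...,0]>40)&(h[...,0]<85)&(h[...,1]>100)&(h[...,2]>30)&(np.hypot(P[...,0]-.598,P[...,1]-.067)<.03)]
    hh=X@np.array([-.5*UX[0],-.5*UX[1],.866]); print(n,len(X),np.percentile(hh,[5,50,95]).round(4))
s=robot.observe();print(s["time"],s["force"].round(1),s["qvel"].round(3))
```

```text
side 77 [-0.053  -0.0446 -0.0398]
top 46 [-0.0483 -0.0423 -0.0365]
23.8 [0.  0.4 0.1] [ 0.001 -0.002  0.002 -0.002  0.002  0.002  0.   ]
```

View pics/end.png

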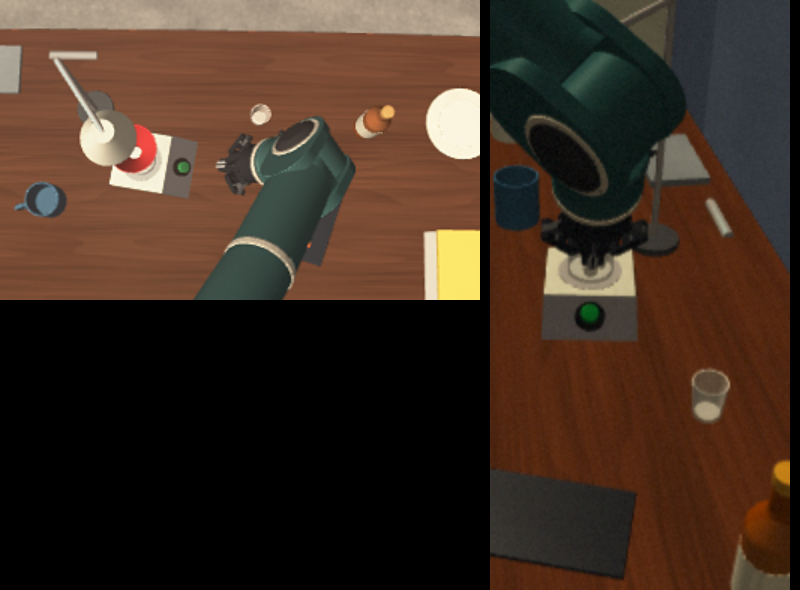

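The end view shows the button out again at (590,313), at the same heights as before the press. The cup, amber bottle, mug and lamp stand where they did. The orange tablet is still on the slate, just visible at (309,243), and the robot touches nothing.

```bash
python3 -c "
from station import robot
print(robot.sign_off())"
```

```text
the job is handed in; nothing more can be done
None
```

Both white tablets went through the funnel and lie in the bottle, then the start button was pressed fully in and sprang back; the camera views show no bystander moved, and I handed the job in at about 24 s.

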